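Close the tea caddy and press on its snap cap

TASK

The tea caddy's lid is standing proud: first press it down until it is fully home, then fetch the red snap cap, set it over the round stud in the middle of the lid and push until it clicks and sits flat on the grey collar. Keep pressing the cap down firmly after the click and finish like that, still pushing on it. Do not tip the caddy or push it out of its place, and leave the salt shaker, spice jar, tin and teaspoon where they are.

Things in the scene. Friction and masses are not known exactly. Their poses are not given: they have to be found in the camera images.
- caddy: Pale grey round lidded tea caddy, 87 mm across, loose on the worktop, about 0.8 kg. Origin at the centre of its underside, z up.
- caddy_lid (a joint): How far the caddy's lid stands proud of fully home, in m: 0 = fully home, larger = higher (starts 0.006 to 0.014). It slides straight down with a stiff rub: about 4 N pushes it, to a firm stop. It stays where it is left. Pressing on the stud's flat top is a good way to press it.
- stud_seat (a point): Centre of the flat top of the grey collar (48 mm across) on the lid, where the cap's rim comes to rest; moves with the lid; 99 mm above the worktop when the lid is home. From here the white stud rises 20 mm: 32 mm across, its top 4 mm tapering to a flat 24 mm across. Four steel ball catches stand 3 mm out of its side, 7 mm above this point, and spring inward.
- stud_top (a point): Centre of the stud's flat top, 20 mm above stud_seat; moves with the lid.
- cap: Loose red round snap cap with fine ribs and a darker disc on its flat closed top: 48 mm across, 27 mm tall, 40 g, standing mouth down on the worktop. Origin at its centre, half-way up, z up towards the closed top; fully on, it is 13.5 mm above stud_seat. It may be turned about z in any way.
- cap_rim (a point): Centre of the cap's lower rim, 13.5 mm below its origin. The mouth is 34 mm across at a bead inside the rim: 1 mm play round the stud. The rim is about 10 mm above stud_seat when the bead meets the catches; the push then rises to about 10 N and drops suddenly (the click) with the rim 4 to 7 mm above it; then the cap goes down until its rim rests on the collar.
- salt_shaker: Bystander: grey-topped glass salt shaker, 44 mm across, 90 mm tall, to be left alone. Origin at the centre of its underside. It and the cap may have changed places.
- spice_jar: Bystander: spice jar with a green lid, 44 mm across, 99 mm tall, to be left alone. Origin at the centre of its underside.
- tin: Bystander: food tin with a green and white label, 57 mm across, 72 mm tall, to be left alone. Origin at the centre of its underside.
- teaspoon: Bystander: steel teaspoon lying flat, 130 mm long, 26 mm wide, 11 mm high, to be left alone. Origin at the centre of its underside.
Not all that is in view belongs to the job. Leave any green look-alike of the caddy alone. Of the things that look like the cap, the smaller one is meant.

How it is judged:
By the outcome, as a careful person would: the job done as asked, in the order asked, and still so for the second after the job is handed in, while the arm keeps its last pose, push and grip.
It also fails if it takes over 56 s, if anything falls off the work surface, if the arm or the gripper's body presses on something with over 40 N, if the wrist force passes 120 N, or if a joint passes its speed limit or range.

ROBOT

A 6-joint arm with a two-finger parallel gripper is mounted at the origin on a cart in front of the work surface, level with it; the furniture and walls round the work are solid. World frame = base frame: x ahead of the robot, y to its left, z up, the work surface at z = 0. Lengths are in mm, angles in rad, forces in N, time in s.
With the tool pointing down it reaches from about 425 to 1125 mm from the base axis. Payload 14.9 kg.
Tool frame: the origin (TCP) lies where the fingers leave the gripper's body, on its centre line; the fingertips stand 78 mm ahead of it and the grasp point (between the pads) lies 60 mm ahead of it (bot.tip_extent is the z of the fingertips in the tool frame, in mm); z points along the fingers, y is the direction in which the jaws open and shut (so a half turn about z gives the same grasp; the last joint's range is limited). The gripper opens to 91 mm and grips with 3 to 60 N. Pads are 32 mm wide; open, the fingers measure 118 mm over their backs; the gripper's body (76 mm by 178 mm) begins 60 mm behind the grasp point.
Start: joints at [1.306, 0.379, 1.734, -0, 1.028, -0.033], TCP at [160.817, 681.29, 292.232] pointing down, gripper open.
Joint ranges: [-2.77, 2.77], [-0.74, 2.19], [0, 2.66], [-1.06, 4.2], [0.31, 2.87], [-3.08, 3.08]. Speed limits (rad/s): [1.89, 1.89, 2.39, 3.14, 3.14, 3.14].

INTERFACE

Orientations are given as a unit quaternion [w, x, y, z].
In Python, from plant import bot, vision gives the robot as it stands. The module is installed in compiled form; this text tells all that it offers.
- The arm moves only by the tool jog_arm, never from a script. Its argument "motion" is a list of rows, each a list of 6 numbers: the shift along the tool's x, y, z each as a share of 3 cm, from -1 to 1, then the turn, a rotation vector about the tool's x, y, z each as a share of 10 degrees, from -1 to 1. In form: [[tx, ty, tz, ax, ay, az], ...]. A call has 1 to 20 rows; each row shifts and turns the pose as measured when the row begins, along the tool's axes as they then stand; what a row does not reach is not made up. A row lasts 1/8 s, in which the tool goes at most 62.5 mm and 10.7 degrees, less where a joint would pass 70% of its speed; a pose out of reach is approached as far as the arm can. A call with a number of a shift or a turn outside -1 to 1 is refused whole. A call with a gripper value outside its range is refused whole. "grip" is the gripper command: -1 is shut, 1 is fully open, values between are in proportion, set as the call begins (left out, the last holds). The fingers move at their own pace and stop on an object; "newtons" is the grip in N (left out, the last holds). Time passes only in rows, so rows that do not move let the fingers close. It gives the time, the measured TCP pose, the force and the opening at its end, in the units of the state.
- bot.sense(): the state, without advancing time (a new reading comes with each control period).
- vision.snapshot(name): name is "scene" or "top"; returns the picture (420x560x3 uint8, red, green, blue); there is no depth.
- vision.calibration(name): a dict with "mtx" (3x3 intrinsics, pixels), "R" (3x3) and "t" (3): a world point X has camera coordinates R X + t. Camera axes: x right, y down, z forward; pixel columns grow to the right and rows downward; lengths in mm; the calibration is good to about 2 mm. A picture is of the moment at which its call begins. calibration takes no time and is no camera call.
- bot.job_done(): hands the job in, once; it reports no verdict.
The state is a dict: "t": time; "qpos": joint angles; "joint_velocities": joint speeds; "joint_efforts": joint torques, N m; "position": TCP position; "tcp_rot": TCP orientation; "force": force on the tool from outside, world axes, zero at the start; "moment": the same for the moment, N m; "finger_gap": opening from 0.0 (shut) to 1.0 (fully open).
Only numpy, scipy, OpenCV 4.12 (cv2) and the standard library are available. Lean on these libraries where they do the work, as an engineer would, in place of code of your own. Each camera call takes 0.05 s, during which the arm holds its last target.

## Working session

There is one attempt and no reset: what is moved stays moved. The work goes in short steps, Python scripts to look and compute and a tool call to move; the robot and the scene stay as the last step left them, time stands still between calls to the robot, and variables do not carry over. Pictures are saved under pics/ and viewed, and the job is handed in when it is done.

Besides the shell and the picture viewer there is one more tool, called after "Request:" as a command line: name --pt "numbers of a row" for each row, then --argument value for the rest. jog_arm: Moves the arm, as the interface text tells. Its arguments: {"type":"object","properties":{"motion":{"type":"array"},"grip":{"type":"number"},"newtons":{"type":"number"}},"required":["motion"]}

```bash
mkdir -p pics; python3 - <<'E'
from plant import bot, vision
import cv2
for n in("scene","top"):
    im=vision.snapshot(n); cv2.imwrite(f"pics/{n}0.png",im[:,:,::-1])
    c=vision.calibration(n); print(n,c)
print(bot.sense())
E
```

```text
scene {'mtx': array([[433.91769047,   0.        , 276.67735812],
       [  0.        , 433.91769047, 211.13936126],
       [  0.        ,   0.        ,   1.        ]]), 'R': array([[ 0.51258225, -0.85855216, -0.01215042],
       [-0.6328531 , -0.36819349, -0.68112444],
       [ 0.58030715,  0.35682173, -0.73206684]]), 't': array([-278.81767631,  416.32478269,  751.08468087])}
top {'mtx': array([[449.47508845,   0.        , 280.87377878],
       [  0.        , 449.47508845, 205.90915818],
       [  0.        ,   0.        ,   1.        ]]), 'R': array([[ 0.00905415, -0.99988075, -0.01251037],
       [-0.99983634, -0.00885637, -0.01577529],
       [ 0.01566261,  0.01265116, -0.99979729]]), 't': array([ -17.06416023,  524.21413346, 1064.7873251 ])}
{'t': 0.1, 'qpos': array([ 1.30573507e+00,  3.79366246e-01,  1.73468838e+00, -1.46350169e-05,
        1.02851046e+00, -3.33218945e-02]), 'joint_velocities': array([-0.00096394, -0.00111804, -0.00102684, -0.00104504,  0.00205497,
       -0.00037758]), 'joint_efforts': array([-6.08653972e-04, -7.65035248e+01, -4.35290122e+01,  6.50985818e-02,
        3.98619426e-02, -4.16582361e-05]), 'position': array([160.72325419, 681.02812424, 291.66357007]), 'tcp_rot': array([-6.60745217e-05,  1.15606815e-01,  9.93294935e-01, -4.81747726e-04]), 'force': array([ 0.83682442,  0.15450644, -0.80057844]), 'moment': array([ 1.55209160e-02, -8.64220709e-03,  4.84020416e-05]), 'finger_gap': 1.000409139461012}
```

View pics/scene0.png

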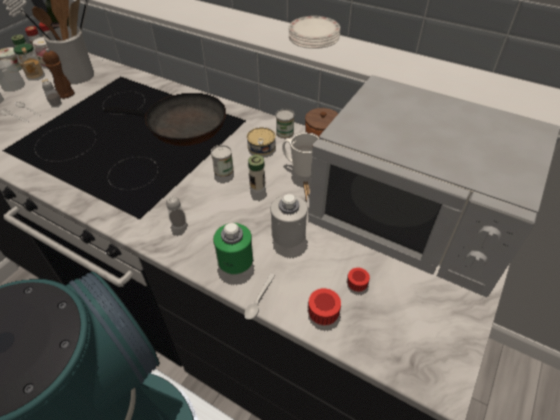

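View pics/top0.png

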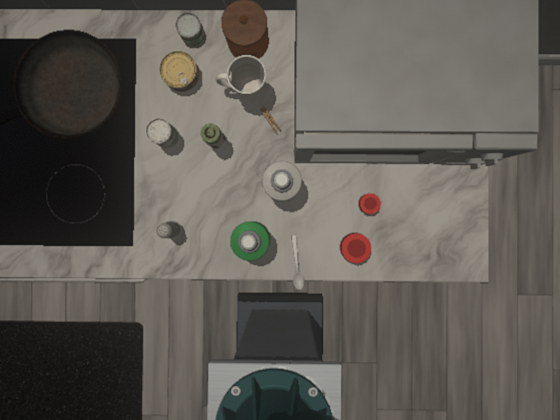

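The scene view shows the grey caddy with its stud at about (289,202), the green look-alike at (233,245), the small red cap at (358,279), a larger one at (324,306), and the spoon at (262,296). In the top view the caddy is at (282,181), the small cap at (370,204), the large one at (355,248), and the microwave front is near row 160.

```bash
cat > h.py <<'E'
import numpy as np, cv2
from plant import bot, vision
def ray(n,uv):
    c=vision.calibration(n); R,t=c["R"],c["t"]
    p=cv2.undistortPoints(np.array([[uv]],float),c["mtx"],None)[0,0]
    return -R.T@t, R.T@np.array([p[0],p[1],1.])
def onz(n,uv,z):
    o,d=ray(n,uv); return o+d*(z-o[2])/d[2]
def tri(a,b):
    (o1,d1),(o2,d2)=ray("top",a),ray("scene",b)
    s=np.linalg.lstsq(np.c_[d1,-d2],o2-o1,rcond=None)[0]
    p,q=o1+s[0]*d1,o2+s[1]*d2
    return (p+q)/2,np.linalg.norm(p-q)
def proj(n,X):
    c=vision.calibration(n); x=c["mtx"]@(c["R"]@np.array(X,float)+c["t"]); return x[:2]/x[2]
E
python3 - <<'E'
from h import *
for n in("top","scene"):
    im=cv2.imread(f"pics/{n}0.png"); h=cv2.cvtColor(im,cv2.COLOR_BGR2HSV)
    m=((h[...,0]<8)|(h[...,0]>172))&(h[...,1]>150)&(h[...,2]>60)
    k,l,s,c=cv2.connectedComponentsWithStats(m.astype(np.uint8))
    for i in range(1,k):
        if s[i,4]>100: print(n,s[i],c[i],onz(n,c[i],27 if n=="top" else 13.5))
im=cv2.imread("pics/top0.png"); cv2.imwrite("pics/topc.png",cv2.resize(im[130:270,230:410],None,fx=4,fy=4,interpolation=2))
im=cv2.imread("pics/scene0.png"); cv2.imwrite("pics/scenec.png",cv2.resize(im[170:330,200:380],None,fx=3.7,fy=3.7,interpolation=2))
print("mw", onz("top",(296,162),0),onz("top",(296,150),0))
E
```

```text
top [360 194  20  20 324] [369.55864198 203.36111111] [ 531.724856   -218.47597325   27.        ]
top [341 234  30  29 688] [355.56395349 247.79651163] [ 428.39313184 -186.72001254   27.        ]
scene [348 268  21  23 388] [357.81443299 279.0257732 ] [ 530.94351778 -219.43513594   13.5       ]
scene [309 289  31  36 911] [323.94072448 306.19429199] [ 430.78993814 -185.1194048    13.5       ]
mw [629.66161815 -47.51380857   0.        ] [658.39525473 -47.26887022   0.        ]
```

```bash
ls pics
```

```text
scene0.png
scenec.png
top0.png
topc.png
```

View pics/topc.png

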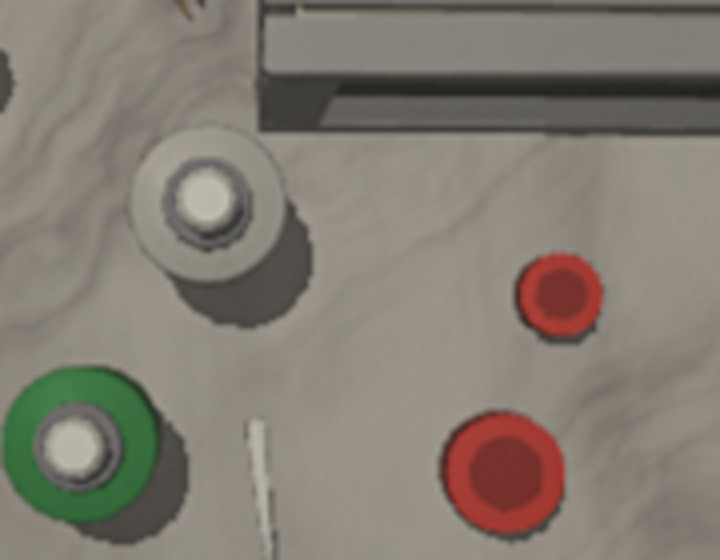

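View pics/scenec.png

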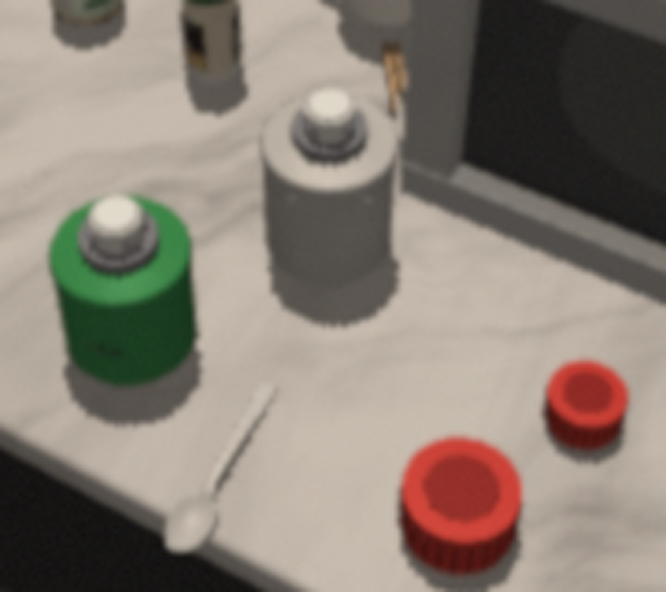

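```bash
python3 - <<'E'
from h import *
im=cv2.imread("pics/top0.png"); g=cv2.cvtColor(im,cv2.COLOR_BGR2GRAY)
roi=cv2.resize(g[140:225,240:325],None,fx=6,fy=6,interpolation=cv2.INTER_CUBIC)
for r0,r1 in((7*6,9*6+6),(9*6+3,13*6),(17*6,21*6)):
    c=cv2.HoughCircles(cv2.GaussianBlur(roi,(0,0),3),cv2.HOUGH_GRADIENT,1,300,param1=60,param2=10,minRadius=r0//1,maxRadius=r1)
    if c is not None:
        for x,y,r in c[0]:
            uv=((x+.5)/6-.5+240,(y+.5)/6-.5+140); print(uv,r/6,[onz("top",uv,z)[:2].round(1) for z in(90,105,125)])
# bright stud blob
m=(g>165).astype(np.uint8); m[:140]=0;m[225:]=0;m[:,:262]=0;m[:,302:]=0
k,l,s,c=cv2.connectedComponentsWithStats(m)
for i in range(1,k):
    if s[i,4]>20: print("stud",s[i],c[i],onz("top",c[i],125))
g2=cv2.cvtColor(cv2.imread("pics/scene0.png"),cv2.COLOR_BGR2GRAY)
m=(g2>175).astype(np.uint8); m[:190]=0;m[216:]=0;m[:,:275]=0;m[:,305:]=0
k,l,s,c=cv2.connectedComponentsWithStats(m)
for i in range(1,k):
    if s[i,4]>20: print("stud sc",s[i],c[i])
P=onz("top",(282,180),125)
for z in(99,105,113,119,125,133): print(z,proj("scene",[P[0],P[1],z]))
E
```

```text
(np.float32(299.16666), np.float32(196.0)) 9.116667 [array([545. , -53.3]), array([544.4, -52.8]), array([543.7, -52.3])]
(np.float32(293.16666), np.float32(199.66667)) 11.166667 [array([536.9, -40.2]), array([536.4, -40. ]), array([535.8, -39.7])]
(np.float32(289.83334), np.float32(193.16667)) 18.333334 [array([551. , -32.8]), array([550.4, -32.7]), array([549.5, -32.6])]
stud [276 174  11  11 101] [280.92079208 178.92079208] [579.42141965 -13.48262596 125.        ]
stud sc [275 190  22   7  58] [281.36206897 191.48275862]
stud sc [282 192  23  24 205] [294.70243902 201.03414634]
stud sc [275 199  12  17  60] [277.53333333 210.        ]
99 [289.32160825 206.59599391]
105 [289.34542939 204.80900999]
113 [289.37751721 202.4018879 ]
119 [289.40183139 200.5779181 ]
125 [289.42636157 198.73774482]
133 [289.45940947 196.25859963]
```

```bash
python3 - <<'E'
from h import *
g=cv2.cvtColor(cv2.imread("pics/top0.png"),cv2.COLOR_BGR2GRAY).astype(np.float32)
np.set_printoptions(linewidth=200)
print(g[180,255:310].astype(int)); print(g[155:208,282].astype(int))
def edges(c,r0,r1,sign):
    pts=[]
    for a in np.linspace(0,2*np.pi,72,endpoint=False):
        rr=np.arange(r0,r1,.1); x=(c[0]+rr*np.cos(a)).astype(np.float32)[None]; y=(c[1]+rr*np.sin(a)).astype(np.float32)[None]
        d=np.gradient(cv2.GaussianBlur(cv2.remap(g,x,y,1),(0,0),4)[0])*sign
        pts.append((x[0,d.argmax()],y[0,d.argmax()]))
    pts=np.array(pts,np.float32)
    for _ in range(3):
        e=cv2.fitEllipse(pts); r=np.linalg.norm(pts-e[0],axis=1); k=abs(r-np.median(r))<1; pts=pts[k]
    return e,len(pts)
for nm,r0,r1,sg,z in(("stud",4,9,-1,118),("collar",9,13.5,1,106),("lid",16,22,-1,95)):
    e,n=edges((282,180.5),r0,r1,sg); print(nm,e,n,onz("top",e[0],z))
E
```

```text
[135 134 134 132 131 129 120 126 142 147 149 150 150 153 152 124 107 107  98 131 152 176 186 183 183 182 183 182 182 182 183 185 152 124  92  92 107  94 124 141 139 140 140 140 143 134 102  99 129
 143 145 144 143 143 142]
[130 134 136 138 138 130 138 151 151 151 151 152 153 153 130 107 117 151 161 175 185 182 183 182 182 182 181 182 184 186 153 131 101  61  60  95  84  73 120 139 137 136 136 137 130  94  66  73  76
  76  76  76  75]
stud ((281.0737609863281, 179.66900634765625), (13.87482738494873, 14.142546653747559), 152.19110107421875) 63 [578.36201907 -13.73065492 118.        ]
collar ((281.4703369140625, 180.61009216308594), (22.699792861938477, 23.681392669677734), 154.6950225830078) 72 [577.23030736 -14.44997023 106.        ]
lid ((281.4393310546875, 180.54562377929688), (37.61574172973633, 38.64173889160156), 143.78115844726562) 71 [578.16258052 -14.25099896  95.        ]
```

Request:
jog_arm --pt "0 0 0 0 0 -0.66" --pt "0 0 0 0 0 -0.66" --pt "-0.55 -0.96 0 0 0 0" --pt "-0.55 -0.96 0 0 0 0" --pt "-0.55 -0.96 0 0 0 0" --pt "-0.55 -0.96 0 0 0 0" --pt "-0.55 -0.96 0 0 0 0" --pt "-0.55 -0.96 0 0 0 0" --pt "-0.55 -0.96 0 0 0 0" --pt "-0.55 -0.96 0 0 0 0" --pt "-0.55 -0.96 0 0 0 0" --pt "-0.55 -0.96 0 0 0 0" --pt "-0.55 -0.96 0 0 0 0" --pt "-0.55 -0.96 0 0 0 0" --pt "-0.55 -0.96 0 0 0 0" --pt "-0.55 -0.96 0 0 0 0" --pt "-0.55 -0.96 0 0 0 0" --pt "-0.55 -0.96 0 0 0 0" --grip -1 --newtons 20

```text
t: 2.35
position: [433.0, 206.4, 289.0]
tcp_rot: [-0.002, -0.005, 1.0, -0.003]
force: [0.8, 0.4, -0.5]
finger_gap: 0.007
```

Request:
jog_arm --pt "-0.54 -0.81 0.1 0 0 0" --pt "-0.54 -0.81 0.1 0 0 0" --pt "-0.54 -0.81 0.2 0 0 0" --pt "-0.54 -0.81 0.2 0 0 0" --pt "-0.54 -0.81 0.2 0 0 0" --pt "-0.54 -0.81 0.2 0 0 0" --pt "-0.54 -0.81 0.2 0 0 0" --pt "-0.54 -0.81 0.2 0 0 0" --pt "-0.4 -0.6 0.2 0 0 0" --pt "0 0 0 0 0 0" --pt "0 0 0 0 0 0"

```text
t: 3.72
position: [579.6, -14.2, 238.5]
tcp_rot: [-0.003, -0.004, 1.0, -0.003]
force: [0.4, -0.0, -0.1]
finger_gap: 0.008
```

```bash
python3 - <<'E'
from h import *
s=bot.sense(); print(s["position"],s["force"],s["tcp_rot"])
im=vision.snapshot("scene")[:,:,::-1]; cv2.imwrite("pics/s1.png",cv2.resize(im[120:300,200:400],None,fx=3,fy=3,interpolation=2))
print((proj("scene",[578,-14.2,119])-[200,120])*3)
E
```

```text
[579.63673608 -14.17340469 238.54753682] [ 0.44507193 -0.00942579 -0.07117811] [-0.00334525 -0.00355951  0.99998299 -0.00318802]
[266.95176387 240.30896728]
```

View pics/s1.png

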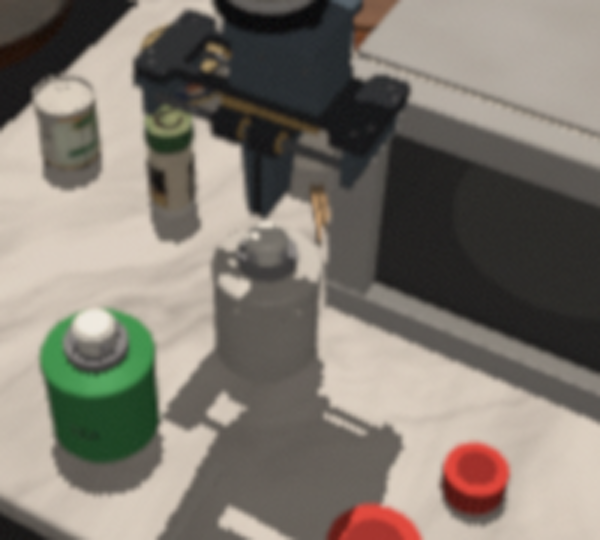

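Closed fingertips (crop ~(265,205)) sit right above the stud at (267,240), clear of the microwave. I'll press down.

Request:
jog_arm --pt "0.05 0 0.4 0 0 0" --pt "0 0 0.4 0 0 0" --pt "0 0 0.1 0 0 0" --pt "0 0 0.1 0 0 0" --pt "0 0 0.1 0 0 0"

```text
t: 4.4
position: [577.1, -12.9, 203.6]
tcp_rot: [-0.003, -0.005, 1.0, -0.003]
force: [-1.3, 0.5, 1.8]
finger_gap: 0.005
```

Request:
jog_arm --pt "0 0 0.1 0 0 0" --pt "0 0 0.1 0 0 0"

```text
t: 4.65
position: [577.2, -13.0, 197.5]
tcp_rot: [-0.003, -0.005, 1.0, -0.003]
force: [-1.3, 0.1, 10.0]
finger_gap: 0.007
```

Request:
jog_arm --pt "0 0 0.1 0 0 0" --pt "0 0 0.1 0 0 0"

```text
t: 4.9
position: [579.9, -13.0, 197.6]
tcp_rot: [-0.001, -0.005, 1.0, -0.003]
force: [-21.1, 2.4, 59.8]
finger_gap: 0.01
```

Request:
jog_arm --pt "0 0 -0.1 0 0 0"

```text
t: 5.03
position: [580.3, -13.0, 201.5]
tcp_rot: [-0.001, -0.004, 1.0, -0.003]
force: [-0.3, -0.1, -0.6]
finger_gap: 0.004
```

Request:
jog_arm --pt "0 0 -0.5 0 0 0" --pt "0 0 -0.9 0 0 0" --pt "0 0 0 0 0 0"

```text
t: 5.4
position: [580.6, -12.8, 246.0]
tcp_rot: [-0.0, -0.004, 1.0, -0.003]
force: [0.3, -0.3, -0.3]
finger_gap: 0.004
```

Request:
jog_arm --pt "0.23 -0.97 0 0 0 0" --pt "0.23 -0.97 0 0 0 0" --pt "0.23 -0.97 0 0 0 0" --pt "0.23 -0.97 0 0 0 0" --pt "0.23 -0.97 0 0 0 0" --pt "0.23 -0.97 0 0 0 0" --pt "0.23 -0.97 0 0 0 0" --pt "0 0 0 0 0 0" --pt "0 0 0 0 0 0" --grip 1

```text
t: 6.52
position: [530.3, -221.8, 242.4]
tcp_rot: [-0.003, -0.005, 1.0, -0.002]
force: [0.4, 0.3, -0.2]
finger_gap: 0.961
```

```bash
cat >> h.py <<'E'
def edges(g,c,r0,r1,sign):
    pts=[]
    for a in np.linspace(0,2*np.pi,72,endpoint=False):
        rr=np.arange(r0,r1,.1); x=(c[0]+rr*np.cos(a)).astype(np.float32)[None]; y=(c[1]+rr*np.sin(a)).astype(np.float32)[None]
        d=np.gradient(cv2.GaussianBlur(cv2.remap(g,x,y,1),(0,0),4)[0])*sign
        pts.append((x[0,d.argmax()],y[0,d.argmax()]))
    pts=np.array(pts,np.float32)
    for _ in range(3):
        e=cv2.fitEllipse(pts); r=np.linalg.norm(pts-e[0],axis=1); k=abs(r-np.median(r))<1; pts=pts[k]
    return e,len(pts)
E
python3 - <<'E'
from h import *
im=vision.snapshot("top")[:,:,::-1]; cv2.imwrite("pics/t2.png",im)
g=cv2.cvtColor(im.copy(),cv2.COLOR_BGR2GRAY).astype(np.float32)
for nm,r0,r1,sg,z in(("stud",4,9,-1,112),("collar",9,13.5,1,99),("lid",16,22,-1,90)):
    e,n=edges(g,(281.5,180.5),r0,r1,sg); print(nm,e,n,onz("top",e[0],z))
g=cv2.imread("pics/top0.png")[:,:,2].astype(np.float32)
for r0,r1,sg in((3,8.5,1),(8,13,-1)):
    e,n=edges(g,(370,203.2),r0,r1,sg); print("cap",e,n,onz("top",e[0],27))
s=cv2.imread("pics/scene0.png")[:,:,2].astype(np.float32)
im=vision.snapshot("scene")[:,:,::-1]; cv2.imwrite("pics/s2.png",im)
E
```

```text
stud ((280.89593505859375, 179.89927673339844), (12.74966812133789, 14.77414608001709), 146.01425170898438) 60 [578.31046048 -13.27819918 112.        ]
collar ((281.60052490234375, 180.84844970703125), (22.576692581176758, 23.19317054748535), 149.68043518066406) 72 [577.21944072 -14.65411114  99.        ]
lid ((281.4836730957031, 180.90550231933594), (37.192787170410156, 38.23163986206055), 136.48367309570312) 71 [577.73587038 -14.29563906  90.        ]
cap ((369.9150390625, 203.0609130859375), (12.670936584472656, 13.020964622497559), 82.7183837890625) 72 [ 532.42909103 -219.29711907   27.        ]
cap ((369.8379211425781, 203.1880645751953), (20.06911849975586, 20.576030731201172), 2.705228328704834) 72 [ 532.1323076  -219.12029552   27.        ]
```

View pics/t2.png

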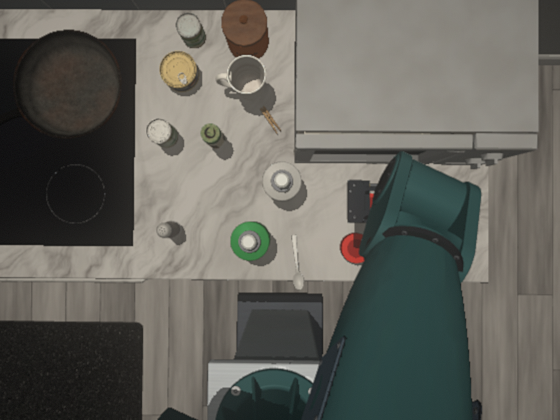

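View pics/s2.png

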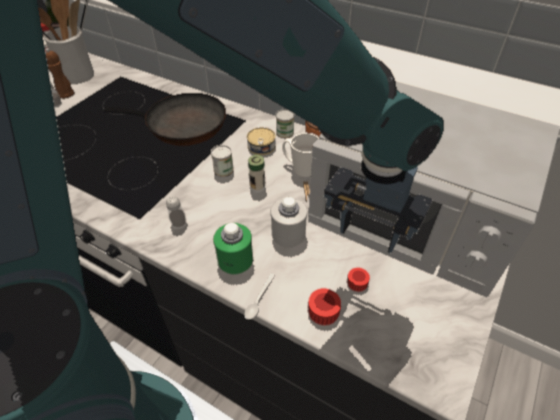

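Request:
jog_arm --pt "-0.07 0.09 0.5 0 0 0" --pt "0 0 0.9 0 0 0" --pt "0 0 0.9 0 0 0" --pt "0 0 0.9 0 0 0" --pt "0 0 0.9 0 0 0" --pt "0 0 0.4 0 0 0" --pt "0 0 0 0 0 0"

```text
t: 7.5
position: [532.1, -214.4, 99.0]
tcp_rot: [-0.004, -0.008, 1.0, -0.002]
force: [-0.1, 0.4, -0.4]
finger_gap: 0.996
```

Request:
jog_arm --pt "0 -0.16 0.25 0 0 0" --pt "0 0 0.25 0 0 0" --pt "0 0 0 0 0 0"

```text
t: 7.88
position: [533.1, -219.9, 84.7]
tcp_rot: [-0.002, -0.008, 1.0, -0.002]
force: [1.5, 0.2, 0.5]
finger_gap: 0.998
```

Request:
jog_arm --pt "0 0 0.05 0 0 0" --pt "0 0 0 0 0 0" --pt "0 0 0 0 0 0" --pt "0 0 0 0 0 0" --pt "0 0 0 0 0 0" --pt "0 0 0 0 0 0" --pt "0 0 0 0 0 0" --pt "0 0 0 0 0 0" --grip -1 --newtons 40

```text
t: 8.88
position: [533.5, -220.1, 83.9]
tcp_rot: [-0.002, -0.008, 1.0, -0.003]
force: [-0.7, -0.2, 0.4]
finger_gap: 0.521
```

Request:
jog_arm --pt "0 0 -0.3 0 0 0" --pt "0 0 -0.9 0 0 0" --pt "0 0 -0.9 0 0 0" --pt "0 0 -0.9 0 0 0" --pt "0 0 -0.9 0 0 0" --pt "0 0 -0.9 0 0 0" --pt "0 0 -0.7 0 0 0" --pt "0 0 0 0 0 0"

```text
t: 9.88
position: [533.9, -219.0, 258.0]
tcp_rot: [-0.001, -0.008, 1.0, -0.003]
force: [0.0, 0.3, -1.6]
finger_gap: 0.522
```

```bash
python3 - <<'E'
from h import *
from scipy.spatial.transform import Rotation as Ro
s=bot.sense(); w,x,y,z=s["tcp_rot"]; print(s["position"],s["finger_gap"]); print(Ro.from_quat([x,y,z,w]).as_matrix().round(4))
im=vision.snapshot("scene")[:,:,::-1]; cv2.imwrite("pics/s3.png",cv2.resize(im[150:330,280:480],None,fx=3,fy=3,interpolation=2))
E
```

```text
[ 533.8609488  -219.04886856  258.0178064 ] 0.5218605341594177
[[-0.9999 -0.0153 -0.0019]
 [-0.0153  0.9999 -0.006 ]
 [ 0.002  -0.006  -1.    ]]
```

View pics/s3.png

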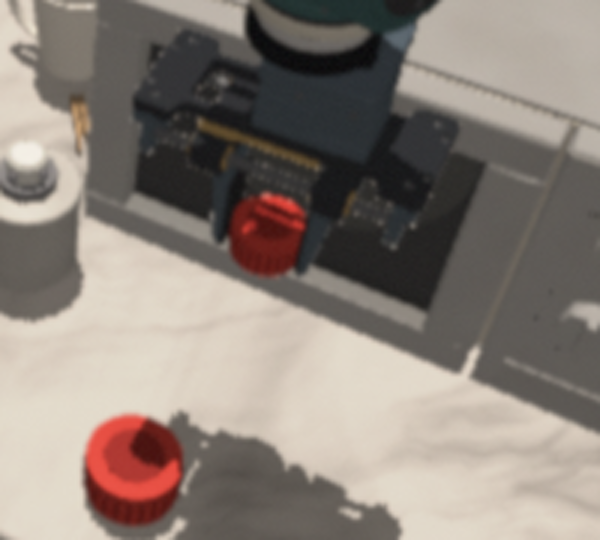

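Request:
jog_arm --pt "-0.2 0.85 0 0 0 0" --pt "-0.2 0.85 0 0 0 0" --pt "-0.2 0.85 0 0 0 0" --pt "-0.2 0.85 0 0 0 0" --pt "-0.2 0.85 0 0 0 0" --pt "-0.2 0.85 0 0 0 0" --pt "-0.2 0.85 0 0 0 0" --pt "-0.2 0.8 0 0 0 0" --pt "0 0 0 0 0 0" --pt "0 0 0 0 0 0"

```text
t: 11.18
position: [574.4, -9.2, 244.1]
tcp_rot: [-0.009, -0.007, 1.0, -0.001]
force: [0.0, 0.3, -0.8]
finger_gap: 0.519
```

Request:
jog_arm --pt "-0.15 -0.18 0.3 0 -0.1 0" --pt "0 0 0.3 0 0 0" --pt "0 0 0 0 0 0"

```text
t: 11.55
position: [578.4, -16.8, 223.9]
tcp_rot: [-0.0, -0.006, 1.0, -0.001]
force: [-0.1, 0.5, 0.9]
finger_gap: 0.52
```

Request:
jog_arm --pt "-0.02 0.06 0.2 0 0 0" --pt "0 0 0.15 0 0 0" --pt "0 0 0 0 0 0"

```text
t: 11.92
position: [579.0, -15.0, 212.6]
tcp_rot: [-0.0, -0.006, 1.0, -0.001]
force: [0.0, -0.0, -0.4]
finger_gap: 0.524
```

```bash
python3 - <<'E'
from h import *
s=bot.sense(); print(s["position"],s["force"])
im=vision.snapshot("scene")[:,:,::-1]; cv2.imwrite("pics/s4.png",cv2.resize(im[150:270,220:360],None,fx=5,fy=5,interpolation=2))
im=vision.snapshot("top")[:,:,::-1]; cv2.imwrite("pics/t4.png",cv2.resize(im[130:230,220:360],None,fx=5,fy=5,interpolation=2))
E
```

```text
[579.0157391  -15.04712145 212.61126758] [ 0.04194888 -0.02428802 -0.39785951]
```

View pics/s4.png

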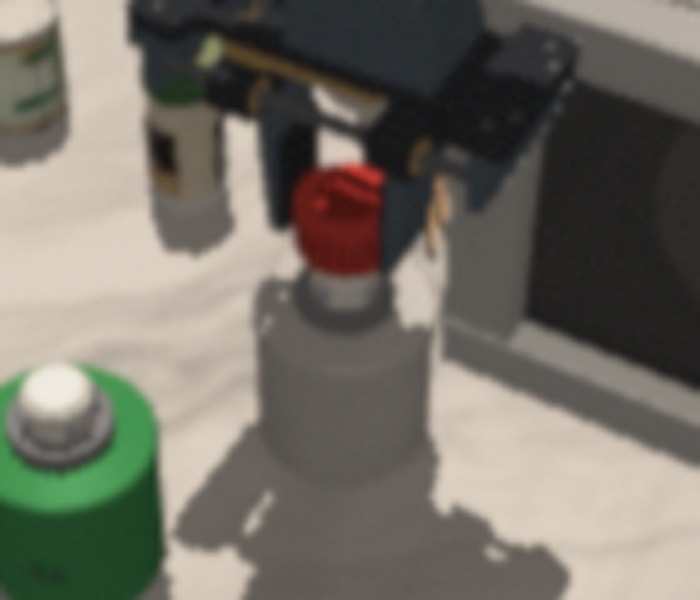

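View pics/t4.png

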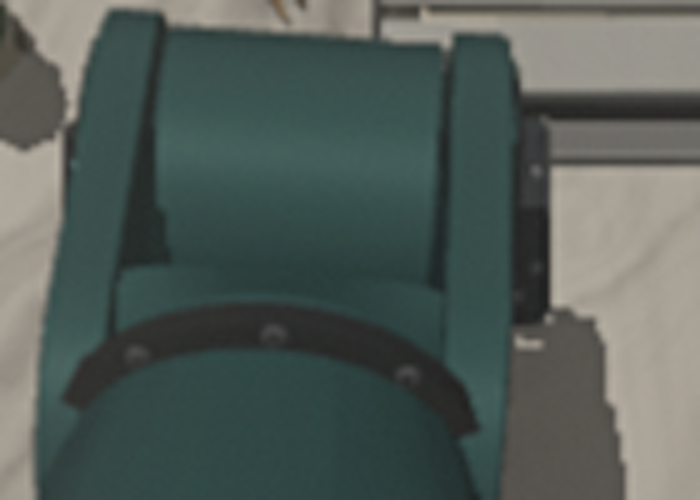

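The cap (crop centre ~(343,225)) is right above the stud (~(345,290)). Descending.

Request:
jog_arm --pt "0 0 0.2 0 0 0" --pt "0 0 0.1 0 0 0" --pt "0 0 0.1 0 0 0"

```text
t: 12.4
position: [579.4, -15.0, 200.7]
tcp_rot: [0.0, -0.006, 1.0, -0.001]
force: [-0.2, 0.2, -0.3]
finger_gap: 0.518
```

Request:
jog_arm --pt "0 0 0.1 0 0 0" --pt "0 0 0.05 0 0 0"

```text
t: 12.65
position: [579.3, -15.1, 195.7]
tcp_rot: [0.0, -0.006, 1.0, -0.001]
force: [-0.2, -0.7, -1.5]
finger_gap: 0.521
```

Request:
jog_arm --pt "0 0 0.08 0 0 0" --pt "0 0 0.08 0 0 0"

```text
t: 12.9
position: [579.9, -14.9, 191.3]
tcp_rot: [0.001, -0.006, 1.0, -0.001]
force: [-1.6, 3.0, 9.0]
finger_gap: 0.52
```

Request:
jog_arm --pt "0 0 0.08 0 0 0"

```text
t: 13.02
position: [579.9, -14.7, 189.2]
tcp_rot: [0.001, -0.006, 1.0, -0.001]
force: [-2.6, 2.1, 2.9]
finger_gap: 0.523
```

Request:
jog_arm --pt "0 0 0.08 0 0 0"

```text
t: 13.15
position: [579.8, -14.6, 186.6]
tcp_rot: [0.0, -0.006, 1.0, -0.001]
force: [-0.6, 1.0, -2.3]
finger_gap: 0.52
```

Force rose to 9 N, then dropped: that is the click. I'll go on to the collar.

Request:
jog_arm --pt "0 0 0.06 0 0 0"

```text
t: 13.28
position: [579.5, -14.6, 184.3]
tcp_rot: [0.0, -0.006, 1.0, -0.001]
force: [-1.3, 2.3, -2.3]
finger_gap: 0.518
```

Request:
jog_arm --pt "0 0 0.06 0 0 0"

```text
t: 13.4
position: [579.8, -14.7, 182.7]
tcp_rot: [0.0, -0.006, 1.0, -0.001]
force: [-8.0, 0.3, 28.4]
finger_gap: 0.52
```

Request:
jog_arm --pt "0 0 0.04 0 0 0"

```text
t: 13.52
position: [580.3, -14.7, 182.8]
tcp_rot: [0.001, -0.006, 1.0, -0.001]
force: [-12.2, 2.0, 32.1]
finger_gap: 0.524
```

Request:
jog_arm --pt "0.02 0 0.03 0 0 0" --pt "0.02 0 0.03 0 0 0"

```text
t: 13.78
position: [579.7, -14.7, 182.8]
tcp_rot: [0.001, -0.006, 1.0, -0.001]
force: [-3.9, 2.5, 12.1]
finger_gap: 0.522
```

```bash
python3 - <<'E'
from h import *
for i in range(3):
    im=vision.snapshot("scene")[:,:,::-1]; s=bot.sense(); print(s["t"],s["position"],s["force"],s["tcp_rot"].round(4))
cv2.imwrite("pics/s5.png",cv2.resize(im[150:270,220:360],None,fx=5,fy=5,interpolation=2))
E
```

```text
13.825 [579.7088111  -14.73198159 182.83614263] [-4.61732915  2.97479795 13.88957716] [ 9.0e-04 -6.0e-03  1.0e+00 -1.1e-03]
13.875 [579.70213172 -14.73528875 182.81853803] [-4.91552609  2.10362793 14.07868121] [ 9.0e-04 -6.1e-03  1.0e+00 -1.1e-03]
13.925 [579.70408788 -14.70850688 182.83654043] [-4.34276251  2.83440767 12.6713424 ] [ 9.0e-04 -6.1e-03  1.0e+00 -1.1e-03]
```

View pics/s5.png

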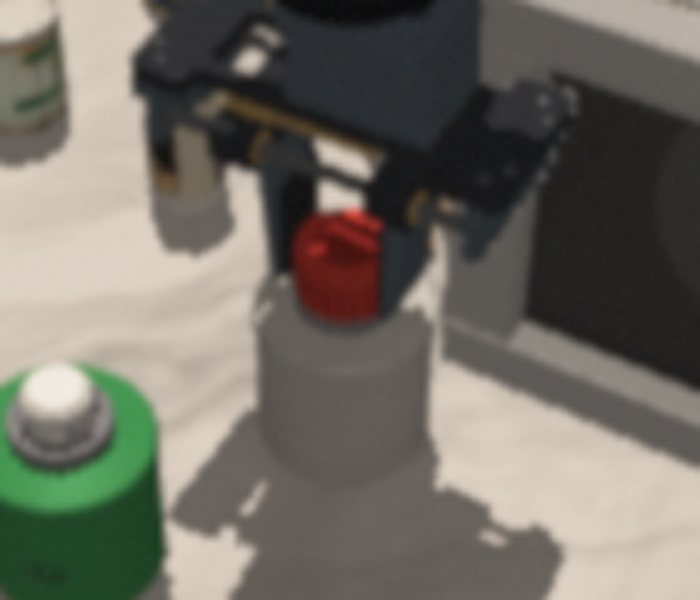

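The cap sits on the collar, with no stud visible. I'll firm up the push a bit and check that it holds.

Request:
jog_arm --pt "0.02 0 0.045 0 0 0" --pt "0.02 0 0.045 0 0 0"

```text
t: 14.18
position: [579.7, -14.7, 182.8]
tcp_rot: [0.002, -0.006, 1.0, -0.001]
force: [-8.3, 2.9, 22.4]
finger_gap: 0.521
```

```bash
python3 - <<'E'
from h import *
for i in range(8):
    im=vision.snapshot("top" if i%2 else "scene"); s=bot.sense(); print(s["t"],s["position"].round(2),s["force"].round(1),round(s["finger_gap"],3))
    cv2.imwrite("pics/t6.png" if i%2 else "pics/s6.png",im[:,:,::-1])
E
```

```text
14.225 [579.68 -14.72 182.75] [-7.8  2.3 21.2] 0.52
14.275 [579.68 -14.71 182.77] [-7.8  2.5 21.3] 0.519
14.325 [579.69 -14.71 182.75] [-8.   1.5 20.5] 0.52
14.375 [579.68 -14.71 182.77] [-8.2  0.8 21.3] 0.521
14.425 [579.69 -14.7  182.77] [-7.6  1.1 20.6] 0.517
14.475 [579.69 -14.7  182.78] [-7.3  3.1 21.9] 0.525
14.525 [579.69 -14.7  182.77] [-7.7  2.5 20.6] 0.521
14.575 [579.69 -14.73 182.78] [-7.5  2.3 21.4] 0.524
```

View pics/s6.png

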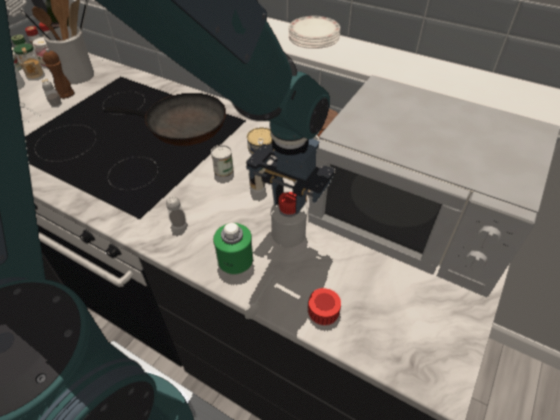

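The cap is on the caddy at (289,203). The spoon at about (262,296) now lies in the arm's shadow, so I'll check it is still there.

```bash
python3 - <<'E'
import cv2,numpy as np
a=cv2.imread("pics/s6.png")[260:335,215:300]; b=cv2.imread("pics/scene0.png")[260:335,215:300]
a=np.clip(a.astype(float)*2,0,255).astype(np.uint8)
cv2.imwrite("pics/sp.png",cv2.resize(np.hstack([b,a]),None,fx=4.5,fy=4.5,interpolation=2))
E
```

```text
(no output)
```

View pics/sp.png

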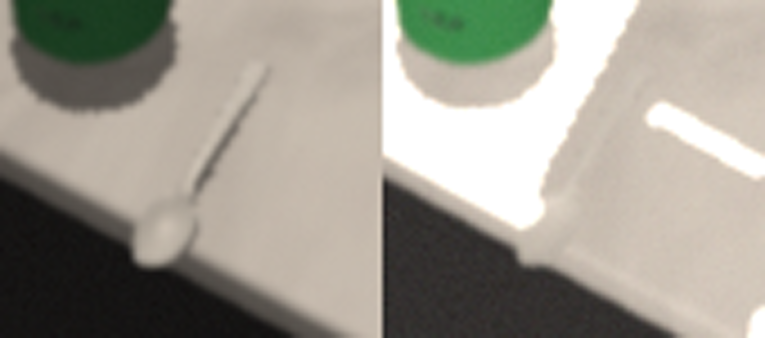

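View pics/t6.png

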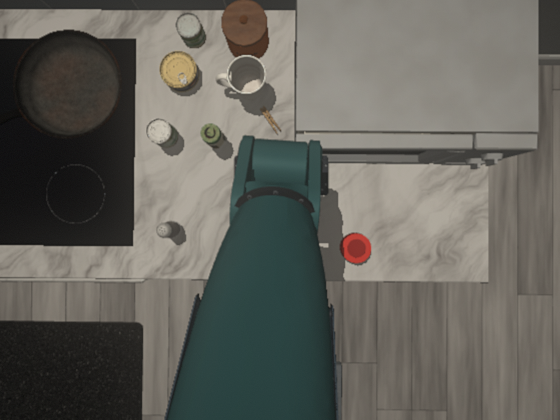

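The spoon is in the same spot, in shadow, and the shaker, jar and tin have not moved. The push is steady at about 21 N, so I'm handing in.

```bash
python3 -c "
from plant import bot
print(bot.job_done()); s=bot.sense(); print(s['t'],s['position'],s['force'])"
```

```text
the job is handed in; nothing more can be done
None
the job is handed in; nothing more can be done
```

The job is done and handed in at about 14.6 s of the 56 s allowed. The lid is home, and the red snap cap is clicked onto the stud and still being pushed.

- **Lid:** I pressed the stud with closed fingertips to its firm stop, with the tips at about z 119.6 mm against 119 mm expected. The last step of that press peaked at about 60 N at the fingertips, with 21 N sideways. That was more than I intended. A picture afterwards showed the caddy's centre within about 0.5 mm of where it had been.
- **Cap:** I gripped the smaller red cap and lowered it onto the stud. The push rose to 9 N and dropped with the rim 5–7 mm above the collar, which is the click. It then stopped hard with the rim at about 98.9 mm, against 99 mm for the collar.
- **Final checks:** The last push held steady at about 21 N down for 0.4 s, with about 8 N sideways and no movement. The cap looked flat on the collar in the scene picture. The salt shaker, spice jar, tin, teaspoon and both look-alikes appear in their original places. In the last pictures the arm hid the green caddy and the spoon from the top camera, so I could only check those two in the scene view.

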